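Close a tenon joint in the ratchet press, then run the jaw back

TASK

Dry-fit the mortise-and-tenon joint lying in the ratchet press: turn the knob clockwise click by click until the tenon's shoulder is shut tight on the post, give it one click more after the click on which you feel the work go solid, and no further (that would crush the softwood), and let go so that the pawl holds the pressure. Then throw the pawl out by its pin and wind the knob back until the jaw is fully home, leaving the pawl out, so that the shut joint can be lifted out. Leave the wood to the press, do not push it by hand, and leave the other tools where they lie.

Things in the scene. Friction and masses are not known exactly. Their poses are not given: they have to be found in the camera images.
- press: Assembly press on a plywood board (405 x 150 x 18 mm) fixed to the bench. Origin under the knob's axis at bench height; x runs along the press from knob to jaw, rail, post and stop block, z up. Board: x -70 to 335, y -75 to 75 mm. Under the knob lies a steel ratchet wheel (radius 42, top at z = 57 mm). Within 60 mm of the axis only the knob is higher than 62 mm.
- knob_grip (a point): Centre of the wooden T-bar knob, on its vertical axis, 84 mm above the bench: bar 70 long, 16 thick, 28 mm high (z = 70 to 98). This point's x axis runs along the bar, z up. Grip it from above. It takes about 0.3 N m to lift the pawl over a tooth; held just past a click it bears back on the hand with under 0.07 N m while jaw and work slide freely (always so for the first four clicks), and with 0.016 N m more per N of pad pressure (0.17 N m a click) once solid.
- knob (a joint): Turn of the knob in rad: 0 with the jaw home, growing clockwise seen from above (tightening), to 3.0. One click is 0.209 rad (30 to the turn) and moves the jaw 3.35 mm; clicks fall at multiples of 0.209. With the pawl in it cannot go back; let go between clicks it slips back to the last one, so turn about 0.03 rad past a click for the pawl to drop.
- jaw (a joint): Travel of the jaw in m along the press's x: 0 home, geared to the knob (16 mm per rad). Its round pad (face at x = 102 mm, centre at z = 32 mm with the jaw home) sits on a spring: 4 N preload, then 3.3 N per mm (11 N a click) once the work is solid. 12 to 28 N is right: one click more after the click on which it goes solid; 33 N crushes the wood. With the pawl out the spring drives a loaded jaw back.
- pawl_pin (a point): Upright pin on the tail of the steel pawl, 11 mm thick with a 14 mm ball on top, from z = 54 to 90 mm (point at z = 74), free on both sides. The pawl pivots about a vertical axis 42 mm from it, at x = 0, y = -56 mm in the press's frame. Pawl in: pin at about x = 21, y = -92 mm. Throw it out by pushing the pin along the press's +x (towards the work) to about x = 39, y = -72 mm.
- pawl (a joint): Angle of the pawl in rad: 0 in (toe in the teeth; it lifts to about 0.12 at each click and drops back), 0.68 thrown out against its stop. A sprung detent snaps over at about 0.34 and holds it in or out. Throwing it out takes 4 to 9 N on the pin, most at first, while the toe slides off its loaded tooth.
- rail_shoulder (a point): Middle of the shoulder of the rail, a loose softwood piece (120 x 45 x 28 mm, tenon 22 x 26 x 12 mm) lying between two low side guides, its plain end 2 to 8 mm in front of the pad. The point's x axis points along the tenon, into the post.
- post_face (a point): Middle of the mortise's mouth in the post, a loose softwood piece (46 mm along the press, 130 across, 38 high). x points into the mortise (26 mm deep). At the start 8 to 15 mm of tenon still shows; the joint is shut when this point meets the rail's shoulder. A fixed stop block stands 1 to 13 mm behind the post; its place is not measured, so the work must be felt going solid on it.
- rail: The rail; origin under the middle of its shoulder, on the board (z = 18 mm).
- post: The post; origin under the middle of its mortised face, on the board (z = 18 mm).
- mallet: Bystander: the wooden mallet, lying on the bench.
- pencil: Bystander: the pencil, lying on the bench.
- tape_measure: Bystander: the tape measure, lying on the bench.
- screwdriver: Bystander: the short screwdriver, lying on the bench.
- beech_strip: Bystander: the beech strip, lying on the bench.

How it is judged:
By the outcome, as a careful person would: the job done as asked, in the order asked, and still so for the second after the job is handed in, with the robot touching nothing.
It also fails if it takes over 70 s, if anything falls off the work surface, if the arm or the gripper's body presses on something with over 40 N, if the wrist force passes 120 N, or if a joint passes its speed limit or range.

ROBOT

A 6-joint arm with a two-finger parallel gripper is mounted at the origin on a cart in front of the work surface, level with it; the furniture and walls round the work are solid. World frame = base frame: x ahead of the robot, y to its left, z up, the work surface at z = 0. Lengths are in m, angles in degrees, forces in N, time in s.
With the tool pointing down it reaches from about 0.3 to 0.95 m from the base axis. Payload 3.1 kg.
Tool frame: the origin (TCP) lies at the very end of the fingers, on their centre line; the grasp point (between the pads) lies 19 mm behind it (robot.tcp_to_grasp is the distance from the TCP to the grasp point, in m); z points along the fingers, y is the line along which they close (so a half turn about z gives the same grasp; the last joint's range is limited). The gripper opens to 85 mm and grips with 20 to 120 N. Pads are 22 mm wide; open, the fingers measure 114 mm over their backs; the gripper's body (76 mm by 85 mm) begins 54 mm behind the grasp point. The pads swing forward as they close: fully open they stand 13 mm farther back than shut.
Start: joints at [61.667, 17.653, 93.61, -0, 68.738, -3.994], TCP at [0.258, 0.569, 0.231] pointing down, gripper open.
Joint ranges: [-175.34, 175.34], [-45.06, 112.39], [2.9, 150.54], [-68.45, 248.45], [3.09, 151.38], [-168.51, 168.51]. Speed limits (degrees/s): [159.86, 159.86, 180, 180, 180, 180].

INTERFACE

Orientations are given as [roll, pitch, yaw] about the fixed x, y, z axes, in that order (R = Rz(yaw) Ry(pitch) Rx(roll)).
In Python, from station import robot gives the robot as it stands. The module is installed in compiled form; this text tells all that it offers.
- The arm moves only by the tool play_rows, never from a script. Its argument "series" is a list of rows, each a list of 3 entries, a list of its own where there are three numbers: the shift along the tool's x, y, z in mm, then the turn about the tool's z in degrees, then the closure, from 0 (fully open) to 1 (shut). In form: [[[x, y, z], turn, fingers], ...]. A call has 1 to 10 rows; each row shifts and turns the commanded pose from where the row before left it, along the tool's axes as they then stand; what a row does not reach is not made up. A row lasts 1/8 s, in which the tool goes at most 62.5 mm and 10.7 degrees, less where a joint would pass 70% of its speed; a pose out of reach is approached as far as the arm can. A call with a gripper value outside its range is refused whole. The fingers move at their own pace and stop on an object; "squeeze" is the grip in N (left out, the last holds). Time passes only in rows, so rows that do not move let the fingers close. It gives the time, the measured TCP pose, the force, the opening and the grip force at its end, in the units of the state.
- robot.sense(): the state, without advancing time (a new reading comes with each control period).
- robot.read_camera(name): name is "scene" or "side" or "wrist"; returns the picture (480x640x3 uint8, red, green, blue); there is no depth.
- robot.camera_info(name): a dict with "K" (3x3 intrinsics, pixels), "R" (3x3) and "t" (3): a world point X has camera coordinates R X + t; the wrist camera has in their place "tool_from_camera" (4x4, takes a point from camera to tool coordinates, whose origin is the TCP and whose axes are the flange's). Camera axes: x right, y down, z forward; pixel columns grow to the right and rows downward; lengths in m; the calibration is good to about 2 mm. A picture is of the moment at which its call begins: read the wrist's pose just before it. camera_info takes no time and is no camera call.
- robot.close_job(): hands the job in; it is judged then, once.
Trained networks look in the newest picture that a camera, given by its name, has taken for a name from the list of things; names that differ only in an ending like _2 or _b are one class to them, and where a whole thing is asked for, a point or a joint stands for the part that bears it (a point fixed in the world has none). Each returns a list of dicts, best first, with "conf" (0 to 1); they miss things now and then, are a little off and sometimes report something else, mostly with a low value. They report only what shows in the picture. A call takes as long as a camera call.
- robot.recognise(camera, target): "location" ([column, row] as shares, 0 to 1, of the picture: columns of its width, rows of its height, amid what is visible of it).
- robot.outline_of(camera, target): "mask" (480x640 bool, what is visible of it) and "location" ([column, row] as shares, 0 to 1, of the picture: columns of its width, rows of its height, amid what is visible of it).
The state is a dict: "time": time; "qpos": joint angles; "dq": joint speeds; "joint_efforts": joint torques, N m; "position": TCP position; "tool_rot": TCP orientation; "ft_force": force on the tool from outside, world axes, zero at the start; "wrist_torque": the same for the moment, N m; "grip_width": finger opening in m; "grip_force": force on a finger pad.
Only numpy, scipy, OpenCV 4.12 (cv2) and the standard library are available. Lean on these libraries where they do the work, as an engineer would, in place of code of your own. Each camera call takes 0.05 s, during which the arm holds its last target. There are 200 camera calls.

## Working session

There is one attempt and no reset: what is moved stays moved. The work goes in short steps, Python scripts to look and compute and a tool call to move; the robot and the scene stay as the last step left them, time stands still between calls to the robot, and variables do not carry over. Pictures are saved under pics/ and viewed, at most 10 in all, crops included, and the job is handed in when it is done.

Besides the shell and the picture viewer there is one more tool, called after ">>>" as name(argument=value, ...) on one line, values as JSON. play_rows: Moves the arm, as the interface text tells. Its arguments: {"type":"object","properties":{"series":{"type":"array"},"squeeze":{"type":"number"}},"required":["series"]}

```bash
mkdir -p pics
python3 - <<'E'
from station import robot
import cv2,numpy as np
s=robot.sense(); print({k:np.round(v,3).tolist() for k,v in s.items()})
for c in ["scene","side"]:
    im=robot.read_camera(c); cv2.imwrite(f"pics/{c}0.png",im[:,:,::-1])
    i=robot.camera_info(c); print(c,np.round(i["K"],1).tolist(),np.round(-np.array(i["R"]).T@i["t"],3))
    for t in ["knob_grip","pawl_pin","press","rail","post","rail_shoulder","post_face"]:
        print(t,[(np.round(np.array(d["location"])*[640,480],1).tolist(),round(d["conf"],2)) for d in robot.recognise(c,t)[:2]])
E
```

```text
{'time': 0.0, 'qpos': [61.668, 17.703, 93.689, -0.001, 68.737, -3.991], 'dq': [0.01, 0.021, 0.056, 0.002, 0.02, 0.074], 'joint_efforts': [-0.001, -41.526, -27.666, -0.0, 0.01, 0.0], 'position': [0.257, 0.569, 0.23], 'tool_rot': [-179.871, -0.008, 155.659], 'ft_force': [0.55, 0.58, -0.374], 'wrist_torque': [-0.004, -0.008, -0.003], 'grip_force': 0.0, 'grip_width': 0.086}
scene [[495.9, 0.0, 305.7], [0.0, 495.9, 235.8], [0.0, 0.0, 1.0]] [-0.069 -0.593  0.587]
knob_grip [([367.9, 288.6], 0.88)]
pawl_pin [([408.5, 308.9], 0.82), ([422.3, 268.3], 0.6)]
press []
rail [([422.9, 268.1], 0.82), ([293.2, 267.1], 0.7)]
post [([450.8, 252.2], 0.88), ([321.3, 371.0], 0.7)]
rail_shoulder [([421.2, 270.4], 0.66)]
post_face [([454.1, 251.6], 0.81), ([369.5, 290.1], 0.41)]
side [[538.1, 0.0, 319.8], [0.0, 538.1, 244.8], [0.0, 0.0, 1.0]] [0.462 0.806 0.648]
knob_grip [([345.3, 192.8], 0.66)]
pawl_pin [([322.6, 213.3], 0.74)]
press [([323.9, 214.8], 0.63)]
rail [([272.9, 193.7], 0.68)]
post [([229.9, 189.0], 0.64)]
rail_shoulder [([272.9, 195.9], 0.69)]
post_face [([228.1, 192.7], 0.74), ([343.2, 170.2], 0.41)]
```

View pics/scene0.png

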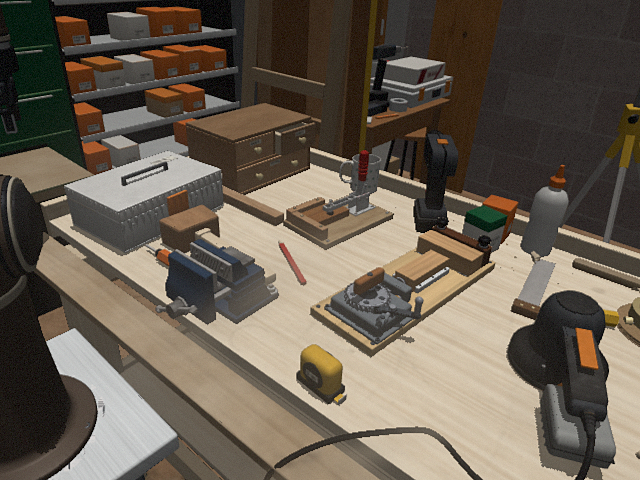

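View pics/side0.png

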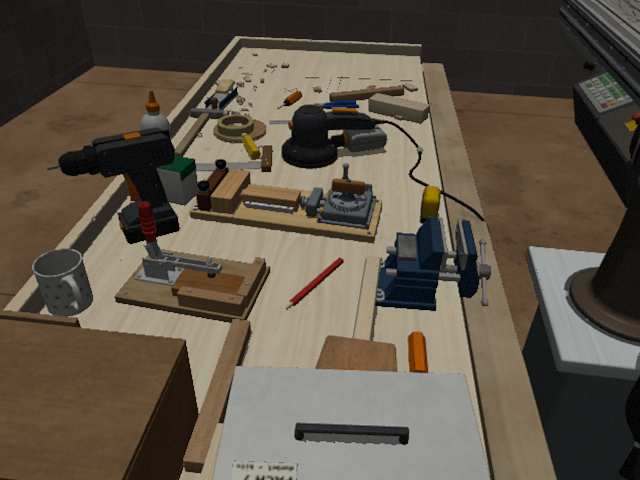

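```bash
cat > h.py <<'E'
from station import robot
import numpy as np, cv2
from scipy.spatial.transform import Rotation as Ro
def ray(c,px):
    i=robot.camera_info(c); K,R,t=map(np.array,(i["K"],i["R"],i["t"]))
    return -R.T@t, R.T@np.linalg.inv(K)@[px[0],px[1],1]
def onz(c,px,z):
    o,d=ray(c,px); return o+d*(z-o[2])/d[2]
def tri(a,b):
    A=[];B=[]
    for o,d in (a,b):
        d=d/np.linalg.norm(d); P=np.eye(3)-np.outer(d,d); A.append(P);B.append(P@o)
    return np.linalg.solve(sum(A),sum(B))
def proj(c,X):
    i=robot.camera_info(c); p=np.array(i["K"])@(np.array(i["R"])@X+i["t"]); return p[:2]/p[2]
E
python3 - <<'E'
from h import *
sc=dict(k=(367.9,288.6),p=(408.5,308.9),r=(422.9,268.1),po=(450.8,252.2))
si=dict(k=(345.3,192.8),p=(322.6,213.3),r=(272.9,193.7),po=(229.9,189))
for n,z in dict(k=.084,p=.074,r=.046,po=.05).items():
    print(n,tri(ray("scene",sc[n]),ray("side",si[n])).round(4),onz("scene",sc[n],z).round(4),onz("side",si[n],z).round(4))
E
```

```text
k [ 0.5366 -0.1901  0.0663] [ 0.5142 -0.204   0.084 ] [ 0.5354 -0.1616  0.084 ]
p [ 0.5996 -0.2313 -0.0044] [ 0.5285 -0.2784  0.074 ] [ 0.5729 -0.0906  0.074 ]
r [ 0.6993 -0.2052  0.0398] [ 0.6907 -0.2096  0.046 ] [ 0.6968 -0.1946  0.046 ]
po [ 0.7993 -0.2122  0.0371] [ 0.7783 -0.2212  0.05  ] [ 0.7926 -0.1912  0.05  ]
```

Run:
```python
from h import *
i=robot.camera_info("wrist"); print(np.round(i["K"],1).tolist(),np.round(i["tool_from_camera"],3).tolist())
k=tri(ray("scene",(369,279)),ray("side",(350,187))); print(k.round(4), onz("scene",(369,279),.084).round(3),onz("side",(350,187),.084).round(3))
p=tri(ray("scene",(418,300)),ray("side",(345,170))); print(p.round(4))
print("corner",onz("scene",(312,308),.018).round(3),onz("scene",(374,348),.018).round(3),onz("scene",(494,266),.018).round(3))
s=robot.sense(); R=Ro.from_euler('xyz',s["tool_rot"],degrees=True).as_matrix()
print(R.round(3).tolist()); print((R.T@(np.array([.48,-.2,.36])-s["position"])*1000).round(1))
```

```text
[[420.3, 0.0, 321.4], [0.0, 420.3, 242.9], [0.0, 0.0, 1.0]] [[-0.001, -0.946, -0.324, 0.083], [1.0, -0.001, 0.0, 0.0], [-0.001, -0.324, 0.946, -0.143], [0.0, 0.0, 0.0, 1.0]]
[ 0.5309 -0.1899  0.0856] [ 0.538 -0.188  0.084] [ 0.528 -0.187  0.084]
[ 0.5504 -0.2791  0.0777]
corner [ 0.469 -0.117  0.018] [ 0.465 -0.261  0.018] [ 0.845 -0.291  0.018]
[[-0.911, 0.412, -0.0], [0.412, 0.911, 0.0], [0.0, 0.0, -1.0]]
[-519.8 -609.4 -128.7]
```

>>> play_rows(series=[[[0,0,-60],0,0],[[0,0,-60],0,0],[[-40,-47,0],0,0],[[-40,-47,0],0,0],[[-40,-47,0],0,0],[[-40,-47,0],0,0],[[-40,-47,0],0,0],[[-40,-47,0],0,0],[[-40,-47,0],0,0],[[-40,-47,0],0,0]])

```text
time: 2.05
position: [0.3945, 0.0932, 0.3517]
tool_rot: [179.9, 0.1, 155.7]
ft_force: [1.4, 0.6, -0.3]
grip_width: 0.0854
grip_force: 0.0
```

>>> play_rows(series=[[[-40,-47,0],0,0],[[-40,-47,0],0,0],[[-40,-47,0],0,0],[[-40,-47,0],0,0],[[-40,-47,0],0,0],[[0,0,0],-8,0],[[0,0,0],-8,0],[[0,0,0],-8,0],[[0,0,0],0,0],[[0,0,0],0,0]])

```text
time: 3.3
position: [0.4796, -0.2015, 0.3514]
tool_rot: [-180.0, 0.0, 179.6]
ft_force: [-0.5, 0.8, -0.4]
grip_width: 0.0854
grip_force: 0.0
```

```bash
cat >> h.py <<'E'
def wr(s=None):
    s=s or robot.sense(); T=np.eye(4);T[:3,:3]=Ro.from_euler('xyz',s["tool_rot"],degrees=True).as_matrix();T[:3,3]=s["position"]
    return T@np.array(robot.camera_info("wrist")["tool_from_camera"])
def wz(C,px,z):
    K=np.array(robot.camera_info("wrist")["K"]); d=C[:3,:3]@np.linalg.inv(K)@[px[0],px[1],1]; return C[:3,3]+d*(z-C[2,3])/d[2]
def wproj(C,X):
    K=np.array(robot.camera_info("wrist")["K"]); p=K@(C[:3,:3].T@(np.array(X)-C[:3,3])); return p[:2]/p[2]
def shot(name):
    s=robot.sense(); C=wr(s); im=robot.read_camera("wrist"); cv2.imwrite(f"pics/{name}.png",im[:,:,::-1]); return s,C,im
E
python3 - <<'E'
from h import *
s,C,im=shot("w1"); print(s["time"],s["position"].round(4) if hasattr(s["position"],'round') else s["position"],s["tool_rot"],s["qpos"])
for t,z in [("knob_grip",.098),("pawl_pin",.088),("rail",.046),("post",.056),("rail_shoulder",.046),("post_face",.05)]:
    for d in robot.recognise("wrist",t)[:2]:
        p=np.array(d["location"])*[640,480]; print(t,p.round(1),round(d["conf"],2),wz(C,p,z).round(4))
o=robot.outline_of("wrist","knob_grip")
if o:
    m=o[0]["mask"].astype(np.uint8); c=max(cv2.findContours(m,0,2)[0],key=cv2.contourArea); r=cv2.minAreaRect(c); print(r,m.sum())
    b=cv2.boxPoints(r); w=np.array([wz(C,p,.098) for p in b]); print(w.round(4).tolist())
E
```

```text
3.3 [ 0.4796 -0.2015  0.3514] [-1.79997024e+02  8.43229906e-03  1.79556390e+02] [-2.75861523e+01  7.37473737e-01  9.92771252e+01  1.21712950e-03
  7.99765397e+01 -1.17142754e+02]
knob_grip [333.1 232.8] 0.81 [ 0.5221 -0.1904  0.098 ]
pawl_pin [270.  233.2] 0.96 [ 0.5251 -0.2542  0.088 ]
pawl_pin [334.5 230.9] 0.48 [ 0.5232 -0.1887  0.088 ]
rail [323.8 355.2] 0.65 [ 0.6979 -0.2006  0.046 ]
rail [317.8 421.3] 0.41 [ 0.7994 -0.2092  0.046 ]
post [319.2 418.3] 0.92 [ 0.7857 -0.2072  0.056 ]
rail_shoulder [324.  353.4] 0.89 [ 0.6952 -0.2003  0.046 ]
rail_shoulder [317.7 420.4] 0.57 [ 0.7979 -0.2093  0.046 ]
post_face [319.5 418.4] 0.64 [ 0.7911 -0.2069  0.05  ]
((332.6707458496094, 230.9634246826172), (73.24549865722656, 74.18254089355469), 51.34019470214844) 4278
[[0.5141, -0.2418, 0.098], [0.4688, -0.1851, 0.098], [0.5262, -0.1394, 0.098], [0.576, -0.1971, 0.098]]
```

View pics/w1.png

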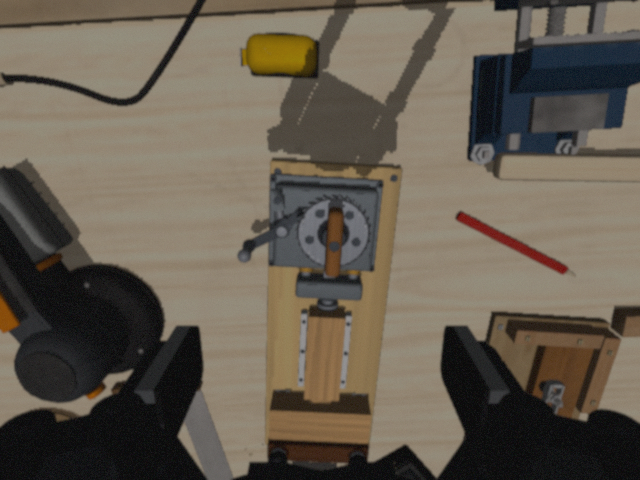

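Run:
```python
from h import *
C=wr()
for p in [(271,159),(400,166),(266,440),(371,445)]: print(wz(C,p,.018).round(4))
im=cv2.imread("pics/w1.png"); h=cv2.cvtColor(im,cv2.COLOR_BGR2HSV)
sub=h[200:285,310:360]; m=((sub[...,0]>3)&(sub[...,0]<16)&(sub[...,1]>120)).astype(np.uint8)
c=max(cv2.findContours(m,0,2)[0],key=cv2.contourArea)+np.array([[310,200]]); r=cv2.minAreaRect(c); print(r)
w=np.array([wz(C,p,.098) for p in cv2.boxPoints(r)]); print(w.round(4).tolist(),w.mean(0).round(4))
print("pin ball",wz(C,(244.5,255),.083).round(4))
cv2.imwrite("pics/crop1.png",cv2.resize(im[150:300,220:420],(800,600),interpolation=cv2.INTER_CUBIC))
```

```text
[ 0.46   -0.2581  0.018 ]
[ 0.4688 -0.1129  0.018 ]
[ 0.8569 -0.2835  0.018 ]
[ 0.8671 -0.1332  0.018 ]
((334.5, 226.5), (37.0, 15.0), 90.0)
[[0.4967, -0.1963, 0.098], [0.4969, -0.1818, 0.098], [0.5349, -0.1815, 0.098], [0.5348, -0.1965, 0.098]] [ 0.5158 -0.189   0.098 ]
pin ball [ 0.5504 -0.2826  0.083 ]
```

View pics/crop1.png

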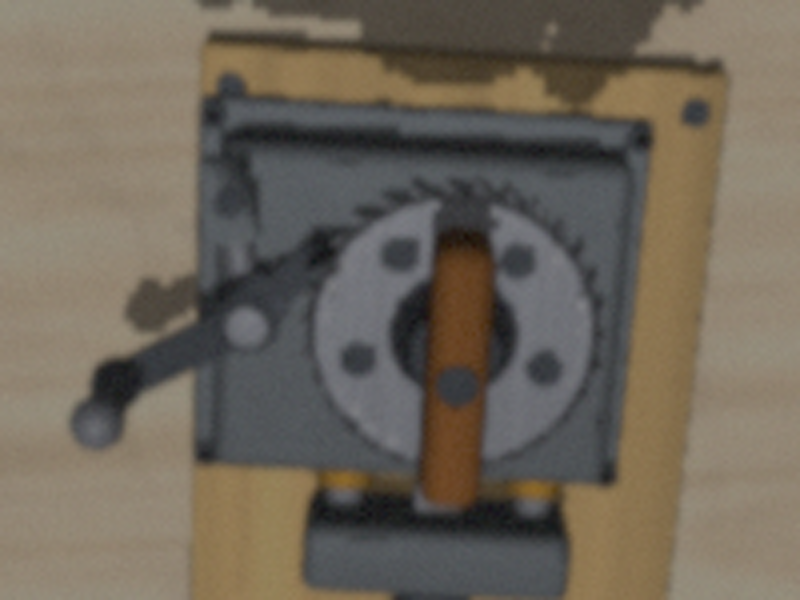

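Run:
```python
from h import *
C=wr()
a,b,c=[wz(C,p,.098) for p in [(334.25,246.5),(335.4,210.5),(332.6,275.5)]]
print(a.round(4),b.round(4),c.round(4),np.degrees(np.arctan2(*(c-b)[[1,0]])), np.linalg.norm(c-b))
s=robot.sense(); R=Ro.from_euler('xyz',s["tool_rot"],degrees=True).as_matrix()
print(s["tool_rot"],(R.T@(np.array([.5343,-.1897,.068])-s["position"])*1000).round(1))
```

```text
[ 0.5364 -0.1892  0.098 ] [ 0.4993 -0.1882  0.098 ] [ 0.5679 -0.1908  0.098 ] -2.1871594162444525 0.0686466099014698
[-1.79997548e+02  4.55939627e-03  1.79652626e+02] [-54.6  12.2 283.3]
```

>>> play_rows(series=[[[-55,12,0],0,0],[[0,0,50],2.7,0],[[0,0,55],0,0],[[0,0,55],0,0],[[0,0,45],0,0],[[0,0,20],0,0],[[0,0,0],0,0]], squeeze=60)

```text
time: 4.58
position: [0.5329, -0.1891, 0.124]
tool_rot: [179.9, -0.3, 177.0]
ft_force: [0.3, 1.2, 0.2]
grip_width: 0.0854
grip_force: 0.0
```

Run:
```python
from h import *
s,C,im=shot("w2"); print(s["time"],s["position"],s["tool_rot"],s["ft_force"],s["wrist_torque"])
```

```text
4.575 [ 0.53291851 -0.18910823  0.12402174] [179.89523908  -0.27225278 176.95029334] [0.34093665 1.22714149 0.19036433] [0.00721529 0.00390663 0.02424623]
```

View pics/w2.png

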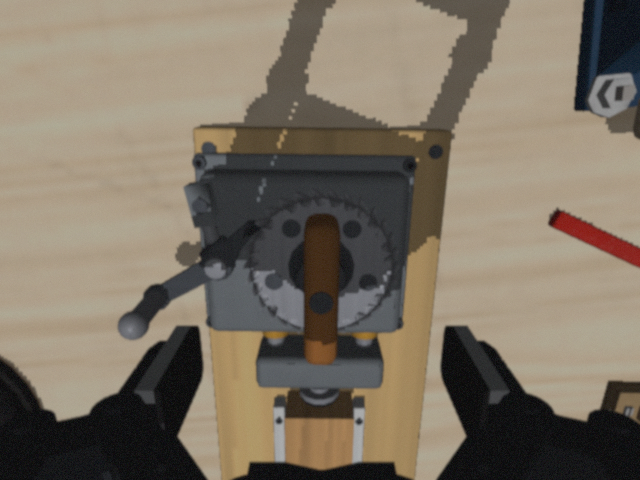

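Run:
```python
from h import *
C=wr()
a,b,c=[wz(C,p,.098) for p in [(320,302),(322,217),(320.5,361)]]
print(a.round(4),b.round(4),c.round(4),(b+c)[:2]/2,"pin",wz(C,(133,325),.083).round(4), wz(C,(195,128),.018),wz(C,(452,131),.018))
```

```text
[ 0.5382 -0.1907  0.098 ] [ 0.4985 -0.1877  0.098 ] [ 0.5693 -0.1922  0.098 ] [ 0.53391373 -0.18994408] pin [ 0.5534 -0.2855  0.083 ] [ 0.46325179 -0.25909755  0.018     ] [ 0.47298785 -0.11072238  0.018     ]
```

>>> play_rows(series=[[[-3,-1,20],0,0],[[0,0,20],0,0],[[0,0,17],0,0],[[0,0,0],0,0.3],[[0,0,0],0,0.6],[[0,0,0],0,1],[[0,0,0],0,1],[[0,0,0],0,1]], squeeze=60)

```text
time: 5.62
position: [0.5392, -0.1899, 0.072]
tool_rot: [179.9, 0.2, 176.8]
ft_force: [-2.4, 5.0, 9.7]
grip_width: 0.0148
grip_force: 84.2
```

```bash
cat > st.py <<'E'
from h import *
s=robot.sense(); print(s["time"],"pos",np.round(s["position"],4),"rot",np.round(s["tool_rot"],2),"F",np.round(s["ft_force"],1),"T",np.round(s["wrist_torque"],3),"grip",round(s["grip_force"],1),round(s["grip_width"],4),"q6",round(s["qpos"][5],1))
E
python3 st.py
```

```text
5.625 pos [ 0.5392 -0.1899  0.072 ] rot [1.7986e+02 1.6000e-01 1.7679e+02] F [-2.4  5.   9.7] T [ 0.879  0.112 -0.431] grip 84.2 0.0148 q6 -110.8
```

>>> play_rows(series=[[[0,0,0],0,1],[[0,0,0],0,1],[[0,0,0],0,1],[[0,0,0],0,1]])

```text
time: 6.12
position: [0.5392, -0.1899, 0.0719]
tool_rot: [179.9, 0.2, 176.8]
ft_force: [-0.7, 4.8, 9.7]
grip_width: 0.0148
grip_force: 84.2
```

```bash
python3 st.py
```

```text
6.125 pos [ 0.5392 -0.1899  0.0719] rot [1.7986e+02 1.7000e-01 1.7679e+02] F [-0.7  4.8  9.7] T [ 0.925  0.088 -0.37 ] grip 84.2 0.0148 q6 -110.8
```

>>> play_rows(series=[[[0,0,-3],0,1],[[0,0,0],4,1],[[0,0,0],5,1],[[0,0,0],5,1],[[0,0,0],0,1],[[0,0,0],0,1]])

```text
time: 6.88
position: [0.5389, -0.1908, 0.0721]
tool_rot: [179.9, 0.2, 163.0]
ft_force: [4.6, 2.7, -7.2]
grip_width: 0.0153
grip_force: 81.7
```

```bash
python3 st.py
```

```text
6.875 pos [ 0.5389 -0.1908  0.0721] rot [1.7994e+02 1.7000e-01 1.6304e+02] F [ 4.6  2.7 -7.2] T [ 3.850e-01 -1.109e+00  1.000e-03] grip 81.7 0.0153 q6 -97.0
```

>>> play_rows(series=[[[0,0,1.3],6,1],[[0,0,0],6,1],[[0,0,0],6,1],[[0,0,0],6,1],[[0,0,0],0,1],[[0,0,0],0,1]])

```text
time: 7.62
position: [0.5382, -0.1922, 0.072]
tool_rot: [-180.0, 0.1, 139.1]
ft_force: [-1.2, -2.7, 3.0]
grip_width: 0.0149
grip_force: 83.5
```

```bash
python3 st.py
```

```text
7.625 pos [ 0.5382 -0.1922  0.072 ] rot [-1.7996e+02  1.3000e-01  1.3912e+02] F [-1.2 -2.7  3. ] T [-0.427 -0.246  0.077] grip 83.5 0.0149 q6 -73.0
```

>>> play_rows(series=[[[0,0,0],6,1],[[0,0,0],6,1],[[0,0,0],0,1],[[0,0,0],0,1]])

```text
time: 8.12
position: [0.5375, -0.1927, 0.072]
tool_rot: [-179.9, 0.1, 127.1]
ft_force: [-2.6, -4.7, 5.3]
grip_width: 0.015
grip_force: 83.9
```

```bash
python3 st.py
```

```text
8.125 pos [ 0.5375 -0.1927  0.072 ] rot [-1.7990e+02  1.3000e-01  1.2712e+02] F [-2.6 -4.7  5.3] T [-0.761  0.068  0.053] grip 83.9 0.015 q6 -61.0
```

>>> play_rows(series=[[[0,0,0],6,1],[[0,0,0],6,1],[[0,0,0],0,1],[[0,0,0],0,1]])

```text
time: 8.62
position: [0.5368, -0.1932, 0.072]
tool_rot: [-179.8, 0.1, 115.1]
ft_force: [-4.5, -5.2, 5.6]
grip_width: 0.0148
grip_force: 84.1
```

```bash
python3 st.py
```

```text
8.625 pos [ 0.5368 -0.1932  0.072 ] rot [-1.7983e+02  1.4000e-01  1.1515e+02] F [-4.5 -5.2  5.6] T [-1.007  0.346  0.026] grip 84.1 0.0148 q6 -49.0
```

>>> play_rows(series=[[[0,-2,0.5],6,1],[[0,-2,0],6,1],[[0,0,0],0,1],[[0,0,0],0,1]])

```text
time: 9.12
position: [0.5359, -0.1935, 0.072]
tool_rot: [179.8, 0.2, 103.1]
ft_force: [3.0, -0.9, 5.7]
grip_width: 0.0148
grip_force: 84.3
```

```bash
python3 st.py
```

```text
9.125 pos [ 0.5359 -0.1935  0.072 ] rot [179.8    0.18 103.15] F [ 3.  -0.9  5.7] T [-0.492 -0.415  0.058] grip 84.3 0.0148 q6 -37.3
```

>>> play_rows(series=[[[0,0,0],6,1],[[0,-0.5,0],6,1],[[0,0,0],0,1],[[0,0,0],0,1]])

```text
time: 9.62
position: [0.5351, -0.1936, 0.072]
tool_rot: [179.8, 0.1, 91.2]
ft_force: [1.2, -0.6, 6.4]
grip_width: 0.015
grip_force: 84.4
```

```bash
python3 st.py
```

```text
9.625 pos [ 0.5351 -0.1936  0.072 ] rot [1.7982e+02 1.4000e-01 9.1190e+01] F [ 1.2 -0.6  6.4] T [-0.559 -0.29   0.18 ] grip 84.4 0.015 q6 -25.4
```

>>> play_rows(series=[[[0,0,0],0,1],[[0,0,0],0,1],[[0,0,0],0,1]])

```text
time: 10.0
position: [0.5351, -0.1936, 0.072]
tool_rot: [179.8, 0.1, 91.2]
ft_force: [1.1, -2.1, 6.6]
grip_width: 0.0147
grip_force: 84.4
```

```bash
python3 st.py
python3 - <<'E'
from h import *
im=robot.read_camera("side")[:,:,::-1]; a=cv2.resize(im[160:230,185:325],(800,400),interpolation=cv2.INTER_CUBIC)
cv2.imwrite("pics/s3.png",a)
E
```

```text
10.0 pos [ 0.5351 -0.1936  0.072 ] rot [1.7983e+02 1.4000e-01 9.1180e+01] F [ 1.1 -2.1  6.6] T [-0.504 -0.297  0.123] grip 84.4 0.0147 q6 -25.4
```

View pics/s3.png

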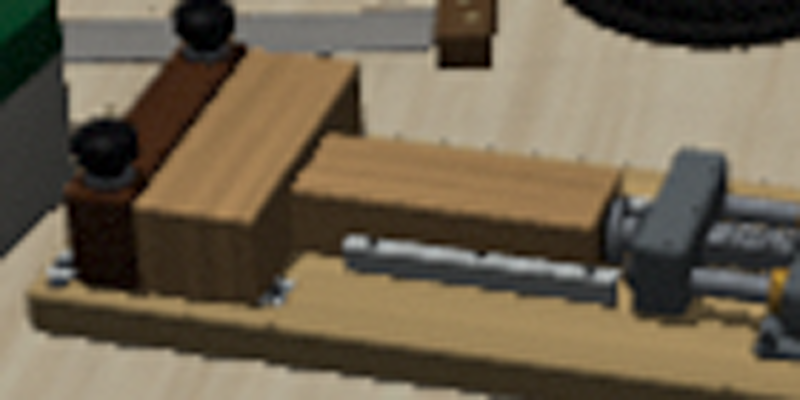

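Run:
```python
from h import *
T=[]
for i in range(12): robot.read_camera("side"); s=robot.sense(); T.append(s["wrist_torque"][2])
print(np.round(T,3),np.mean(T),s["ft_force"])
```

```text
[0.091 0.108 0.092 0.089 0.075 0.077 0.133 0.118 0.096 0.089 0.158 0.133] 0.10489884073248597 [ 2.25107097 -2.33762434  6.468424  ]
```

>>> play_rows(series=[[[0,-0.4,0],6,1],[[0,-0.4,0],6,1],[[0,0,0],0,1],[[0,0,0],0,1]])

```text
time: 11.15
position: [0.5342, -0.1935, 0.072]
tool_rot: [179.8, 0.1, 79.2]
ft_force: [1.5, -1.2, 7.0]
grip_width: 0.0146
grip_force: 84.4
```

```bash
python3 st.py;  python3 - <<'E'
from h import *
T=[];F=[]
for i in range(12): robot.read_camera("side"); s=robot.sense(); T.append(s["wrist_torque"][2]); F.append(s["ft_force"])
print(np.round(T,3),np.mean(T),np.mean(F,0)); print(s["position"],s["tool_rot"],s["time"])
E
```

```text
11.15 pos [ 0.5342 -0.1935  0.072 ] rot [1.7982e+02 1.1000e-01 7.9240e+01] F [ 1.5 -1.2  7. ] T [-0.519 -0.278  0.254] grip 84.4 0.0146 q6 -13.5
[0.329 0.288 0.304 0.299 0.297 0.299 0.303 0.309 0.292 0.289 0.328 0.299] 0.30311144164129505 [ 2.10591413 -1.42155767  6.50411191]
[ 0.53421091 -0.19354601  0.07197961] [1.79815580e+02 1.11148169e-01 7.92425572e+01] 11.75
```

>>> play_rows(series=[[[0,0,0],-1.5,1],[[0,0,0],0,0.6],[[0,0,0],0,0.5],[[0,0,0],0,0.5],[[0,0,-10],0,0.5],[[0,0,-30],0,0.5],[[0,0,-40],0,0.5],[[0,0,0],0,1],[[0,0,0],0,1]])

```text
time: 12.88
position: [0.5322, -0.1924, 0.1505]
tool_rot: [-180.0, -0.0, 80.5]
ft_force: [0.2, -0.0, -0.6]
grip_width: 0.0069
grip_force: 0.0
```

```bash
python3 st.py
python3 - <<'E'
from h import *
s,C,im=shot("w4"); 
for d in robot.recognise("wrist","pawl_pin")[:2]:
    p=np.array(d["location"])*[640,480]; print(p.round(1),round(d["conf"],2),wz(C,p,.083).round(4))
R=Ro.from_euler('xyz',s["tool_rot"],degrees=True).as_matrix()
print((R.T@(np.array([.5298,-.3047,.066])-s["position"])*1000).round(1))
E
```

```text
12.875 pos [ 0.5322 -0.1924  0.1505] rot [-1.7998e+02 -1.0000e-02  8.0470e+01] F [ 0.2 -0.  -0.6] T [ 0.003  0.044 -0.015] grip 0.0 0.0069 q6 -14.8
[313.2 324.3] 0.94 [ 0.5217 -0.2286  0.083 ]
[-111.2   16.3   84.5]
```

View pics/w4.png

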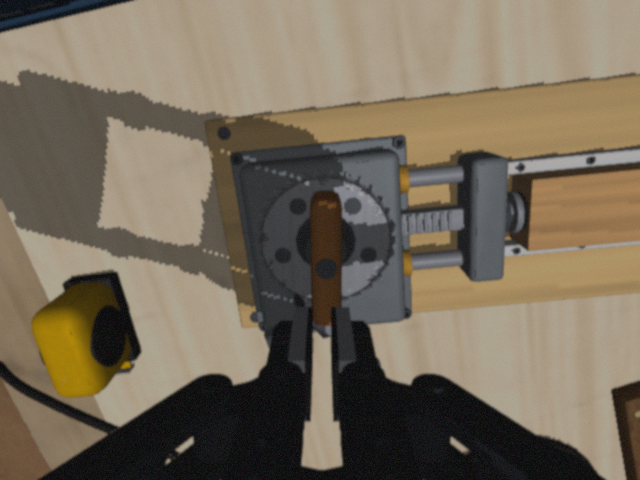

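>>> play_rows(series=[[[-55,8,0],0,1],[[-56,8,0],0,1],[[0,0,0],9,1],[[0,0,0],9,1],[[0,0,0],9,1],[[0,0,0],8.5,1],[[0,0,0],0,1],[[0,0,0],0,1]])

```text
time: 13.98
position: [0.5295, -0.3043, 0.1495]
tool_rot: [-179.9, 0.0, 45.1]
ft_force: [-0.5, -0.3, -0.3]
grip_width: 0.0004
grip_force: 0.0
```

```bash
python3 st.py
python3 - <<'E'
from h import *
s,C,im=shot("w5"); print(wproj(C,[.551,-.2835,.083]))
robot.read_camera("scene"); robot.read_camera("side")
for c in ["wrist","scene","side"]:
  for d in robot.recognise(c,"pawl_pin")[:2]:
    p=np.array(d["location"])*[640,480]; print(c,p.round(1),round(d["conf"],2),wz(C,p,.083).round(4) if c=="wrist" else "")
R=Ro.from_euler('xyz',s["tool_rot"],degrees=True).as_matrix()
print((R.T@(np.array([.5298,-.3047,.066])-s["position"])*1000).round(1))
E
```

```text
13.975 pos [ 0.5295 -0.3043  0.1495] rot [-1.799e+02  2.000e-02  4.508e+01] F [-0.5 -0.3 -0.3] T [-0.003 -0.026 -0.047] grip 0.0 0.0004 q6 10.9
[322.12709811 209.6092409 ]
wrist [270.7 184. ] 0.66 [ 0.5421 -0.2558  0.083 ]
scene [401.7 306.9] 0.58 
side [345.6 175.2] 0.68 
side [321.1 212.4] 0.42 
[ 0.   0.6 83.5]
```

View pics/w5.png

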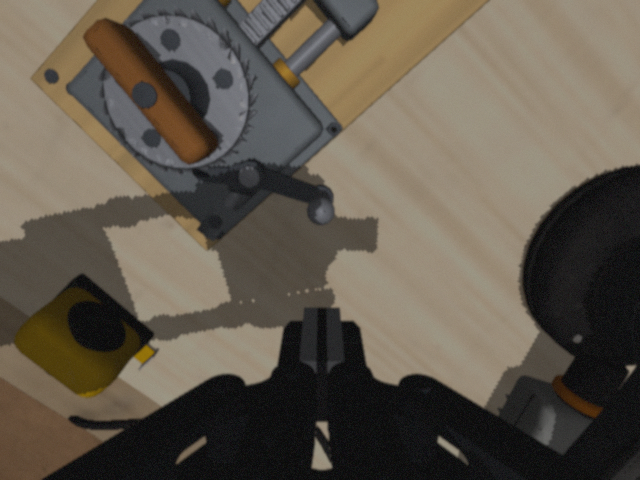

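>>> play_rows(series=[[[0,0,40],0,1],[[0,0,33],0,1],[[0,0,10],0,1],[[6,0,0],0,1],[[4,0,0],0,1],[[0,0,0],0,1]])

```text
time: 15.02
position: [0.5386, -0.298, 0.0692]
tool_rot: [179.8, -0.0, 45.0]
ft_force: [-0.7, -0.6, -0.6]
grip_width: -0.0002
grip_force: 0.0
```

```bash
python3 st.py
```

```text
15.025 pos [ 0.5386 -0.298   0.0692] rot [ 1.7982e+02 -4.0000e-02  4.5010e+01] F [-0.7 -0.6 -0.6] T [-0.067  0.03   0.011] grip 0.0 -0.0002 q6 12.0
```

>>> play_rows(series=[[[3,0,0],0,1],[[3,0,0],0,1],[[3,0,0],0,1],[[3,0,0],0,1],[[3,0,0],0,1],[[0,0,0],0,1]])

```text
time: 15.78
position: [0.5477, -0.286, 0.0672]
tool_rot: [-179.9, -0.0, 45.0]
ft_force: [-0.8, -0.9, 0.4]
grip_width: -0.0
grip_force: 0.0
```

```bash
python3 st.py
python3 - <<'E'
from h import *
s,C,im=shot("w6")
E
```

```text
15.775 pos [ 0.5477 -0.286   0.0672] rot [-1.7992e+02 -5.0000e-02  4.4960e+01] F [-0.8 -0.9  0.4] T [-0.04  -0.026 -0.056] grip 0.0 -0.0 q6 13.3
```

View pics/w6.png

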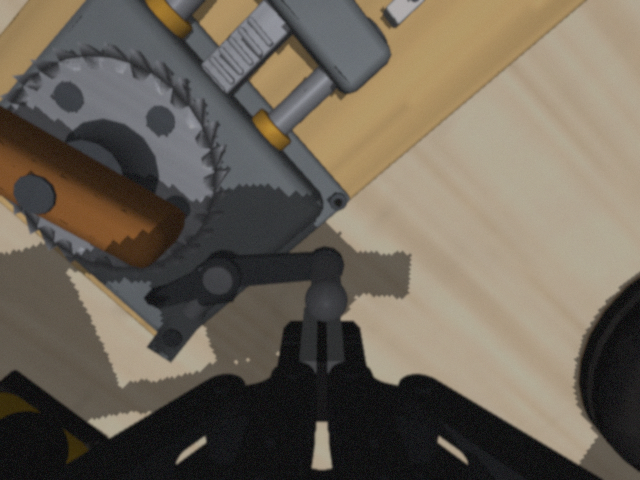

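>>> play_rows(series=[[[3,0,0],0,1],[[3,0,0],0,1],[[0,0,0],0,1],[[0,0,0],0,1]])

```text
time: 16.32
position: [0.552, -0.2827, 0.0674]
tool_rot: [-180.0, 0.0, 45.0]
ft_force: [-0.5, 0.4, -0.2]
grip_width: -0.0003
grip_force: 0.0
```

```bash
python3 st.py
```

```text
16.325 pos [ 0.552  -0.2827  0.0674] rot [-179.99    0.     44.97] F [-0.5  0.4 -0.2] T [ 0.017 -0.001 -0.002] grip 0.0 -0.0003 q6 13.9
```

>>> play_rows(series=[[[3,0,0],0,1],[[3,0,0],0,1],[[2,0,0],0,1],[[0,0,0],0,1],[[0,0,0],0,1]])

```text
time: 16.95
position: [0.5576, -0.2771, 0.0675]
tool_rot: [-180.0, -0.0, 45.0]
ft_force: [0.5, 0.5, -0.1]
grip_width: -0.0
grip_force: 0.0
```

```bash
python3 st.py
```

```text
16.95 pos [ 0.5576 -0.2771  0.0675] rot [-180.     -0.     44.96] F [ 0.5  0.5 -0.1] T [-0.021  0.025 -0.043] grip 0.0 -0.0 q6 14.6
```

>>> play_rows(series=[[[-20,0,0],0,1],[[-20,0,0],0,1],[[0,0,-40],0,1],[[0,0,-43],0,0.5],[[0,0,0],0,0.5],[[0,0,0],0,0.5]])

```text
time: 17.7
position: [0.5281, -0.306, 0.1502]
tool_rot: [-180.0, 0.0, 44.9]
ft_force: [0.2, -0.1, -0.9]
grip_width: 0.0426
grip_force: 0.0
```

```bash
python3 st.py
cat > bar.py <<'E'
from h import *
def bar(C,im):
    h=cv2.cvtColor(im,cv2.COLOR_RGB2HSV); m=((h[...,0]>3)&(h[...,0]<16)&(h[...,1]>120)).astype(np.uint8)
    m=cv2.morphologyEx(m,cv2.MORPH_CLOSE,np.ones((9,9)))
    best=None
    for c in cv2.findContours(m,0,2)[0]:
        if cv2.contourArea(c)<300: continue
        w=np.array([wz(C,p,.098)[:2] for p in c[:,0]]); 
        if np.hypot(*(w.mean(0)-[.5355,-.19]))>.04: continue
        r=cv2.minAreaRect((w*1e4).astype(np.float32)); b=cv2.boxPoints(r)/1e4
        e=b[1]-b[0],b[2]-b[1]; L=max(e,key=np.linalg.norm); print("bar centre",b.mean(0),"len",np.linalg.norm(e,axis=1),"angle",np.degrees(np.arctan2(L[1],L[0]))%180)
E
python3 - <<'E'
from bar import *
s,C,im=shot("w7"); bar(C,im)
for nm,P in [("in",[21,-92]),("out",[39,-72])]:
    a=np.radians(-3.4); X=np.array([.5355,-.19])+[np.cos(a)*P[0]-np.sin(a)*P[1],np.sin(a)*P[0]+np.cos(a)*P[1]]; print(nm,wproj(C,[*X,.083]).round(1),X)
E
```

```text
17.7 pos [ 0.5281 -0.306   0.1502] rot [-1.7997e+02  2.0000e-02  4.4900e+01] F [ 0.2 -0.1 -0.9] T [-0.006  0.02  -0.027] grip 0.0 0.0426 q6 10.9
bar centre [ 0.537959   -0.19133681] len [0.0707677  0.01756054] angle 102.88359
in [2134.3 1460.9] [ 16.04235002 -93.27349801]
out [3863.9 1447.7] [ 35.19679439 -74.37621618]
```

View pics/w7.png

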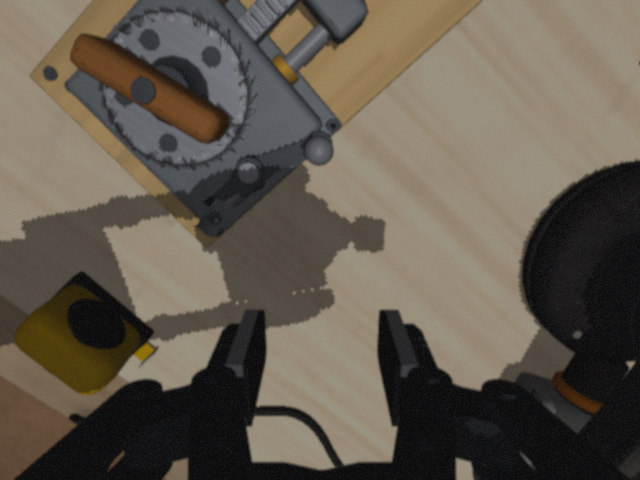

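>>> play_rows(series=[[[43.5,-38.5,0],0,0.3],[[43.5,-38.5,0],-10,0.3],[[0,0,0],-10,0],[[0,0,0],-10,0],[[0,0,0],-10,0],[[0,0,0],-10,0],[[0,0,0],-8,0],[[0,0,0],0,0],[[0,0,0],0,0],[[0,0,0],0,0]])

```text
time: 19.0
position: [0.5361, -0.1894, 0.15]
tool_rot: [-180.0, -0.0, 102.9]
ft_force: [0.3, 0.1, -0.2]
grip_width: 0.0852
grip_force: 0.0
```

```bash
python3 st.py
python3 - <<'E'
from bar import *
s,C,im=shot("w8"); bar(C,im)
R=Ro.from_euler('xyz',s["tool_rot"],degrees=True).as_matrix()
print((R.T@(np.array([.5352,-.190,.068])-s["position"])*1000).round(1))
E
```

```text
19.0 pos [ 0.5361 -0.1894  0.15  ] rot [-1.7996e+02 -3.0000e-02  1.0290e+02] F [ 0.3  0.1 -0.2] T [ 0.028 -0.008 -0.033] grip 0.0 0.0852 q6 -36.7
bar centre [ 0.5346037  -0.18659124] len [0.07175927 0.01524367] angle 102.067345
[-0.4 -0.9 82. ]
```

>>> play_rows(series=[[[0,-1,30],0,0],[[0,0,30],0,0],[[0,0,17],0,0],[[0,0,0],0,0.4],[[0,0,0],0,0.8],[[0,0,0],0,1],[[0,0,0],0,1],[[0,0,0],0,1]], squeeze=40)

```text
time: 20.05
position: [0.5352, -0.1903, 0.0748]
tool_rot: [-180.0, 0.1, 103.0]
ft_force: [-2.7, -0.5, 5.1]
grip_width: 0.0156
grip_force: 40.1
```

```bash
python3 st.py
```

```text
20.05 pos [ 0.5352 -0.1903  0.0748] rot [-1.7996e+02  5.0000e-02  1.0300e+02] F [-2.7 -0.5  5.1] T [-0.139  0.472  0.008] grip 40.1 0.0156 q6 -36.9
```

>>> play_rows(series=[[[0,0,-1],-5,1],[[0,0,0],-8,1],[[0,0,0],-8,1],[[0,0,0],-8,1],[[0,0,0],-8,1],[[0,0,0],-8,1],[[0,0,0],-8,1],[[0,0,0],-8,1],[[0,0,0],-8,1],[[0,0,0],0,1]])

```text
time: 21.3
position: [0.5357, -0.1896, 0.0748]
tool_rot: [180.0, 0.0, 171.9]
ft_force: [0.2, 0.4, -0.2]
grip_width: 0.0152
grip_force: 39.6
```

```bash
python3 st.py
```

```text
21.3 pos [ 0.5357 -0.1896  0.0748] rot [1.8000e+02 5.0000e-02 1.7186e+02] F [ 0.2  0.4 -0.2] T [ 0.143 -0.076 -0.022] grip 39.6 0.0152 q6 -105.8
```

>>> play_rows(series=[[[0,0,0],-3,1],[[0,0,0],-2,1],[[0,0,0],-1,1],[[0,0,0],-1,1],[[0,0,0],0,1]])

```text
time: 21.92
position: [0.5358, -0.1896, 0.0748]
tool_rot: [179.9, 0.1, 178.8]
ft_force: [0.7, 1.4, 2.5]
grip_width: 0.0151
grip_force: 53.5
```

```bash
python3 st.py
```

```text
21.925 pos [ 0.5358 -0.1896  0.0748] rot [1.7995e+02 5.0000e-02 1.7877e+02] F [0.7 1.4 2.5] T [ 0.222 -0.032 -1.476] grip 53.5 0.0151 q6 -112.7
```

>>> play_rows(series=[[[0,0,0],1.5,1],[[0,0,0],0,1]])

```text
time: 22.18
position: [0.5358, -0.1896, 0.0748]
tool_rot: [-180.0, 0.0, 177.5]
ft_force: [1.0, 1.4, 3.6]
grip_width: 0.0157
grip_force: 43.6
```

```bash
python3 st.py
```

```text
22.175 pos [ 0.5358 -0.1896  0.0748] rot [-1.7999e+02  3.0000e-02  1.7748e+02] F [1.  1.4 3.6] T [ 0.303 -0.049 -0.894] grip 43.6 0.0157 q6 -111.4
```

>>> play_rows(series=[[[0,0,0],0.3,0.6],[[0,0,0],0,0.4],[[0,0,0],0,0.2],[[0,0,0],0,0.2],[[0,0,-10],0,0.2],[[0,0,-40],0,0.2],[[0,0,-60],0,0.2],[[0,0,-60],0,0.2],[[60,0,0],0,0],[[0,0,0],0,0]])

```text
time: 23.42
position: [0.4709, -0.1853, 0.2441]
tool_rot: [179.9, -0.2, 177.1]
ft_force: [0.3, 0.4, -1.0]
grip_width: 0.0852
grip_force: 0.0
```

```bash
python3 st.py
python3 - <<'E'
from bar import *
s,C,im=shot("w9"); bar(C,im)
w1=cv2.imread("pics/w1.png")
a=np.radians(-3.4)
def P(x,y,z): return [.5358+np.cos(a)*x-np.sin(a)*y,-.1898+np.sin(a)*x+np.cos(a)*y,z]
for n,p in dict(pin_in=(.021,-.092,.083),pin_out=(.039,-.072,.083)).items():
    u,v=wproj(C,P(*p)).round().astype(int); print(n,u,v,im[v-3:v+4,u-3:u+4].mean((0,1)).round())
# jaw: print dark/grey profile along press axis at z~.045 in w1 and now
for t in ["pawl_pin","rail","post","jaw"]:
    for d in robot.recognise("wrist",t)[:1]:
        p=np.array(d["location"])*[640,480]; print(t,p.round(1),round(d["conf"],2),wz(C,p,.05).round(4))
for y in (.02,-.02):
    prof=[]
    for x in np.arange(.05,.20,.004):
        u,v=wproj(C,P(x,y,.055)).round().astype(int); prof.append(int(im[v,u].mean()) if 0<=v<480 and 0<=u<640 else -1)
    print(prof)
E
```

```text
23.425 pos [ 0.4709 -0.1853  0.2441] rot [179.94  -0.23 177.12] F [ 0.3  0.4 -1. ] T [ 0.016 -0.014 -0.039] grip 0.0 0.0852 q6 -113.5
bar centre [ 0.5307481  -0.18918002] len [0.07318334 0.01571761] angle 176.55502
pin_in 207 318 [143. 129. 110.]
pin_out 233 338 [87. 89. 93.]
pawl_pin [247.2 290.4] 0.62 [ 0.5434 -0.2545  0.05  ]
rail [316.7 419.4] 0.57 [ 0.6864 -0.201   0.05  ]
jaw [316.9 347. ] 0.75 [ 0.6041 -0.1962  0.05  ]
[34, 23, 37, 76, 84, 85, 81, 83, 120, 121, 109, 93, 67, 45, 45, 43, 41, 65, 105, 99, 102, 103, 106, 110, 103, 106, 105, 106, 105, 106, 108, 108, 104, 111, 115, 113, 105, 108]
[29, 29, 49, 78, 87, 83, 81, 90, 118, 116, 116, 111, 69, 42, 31, 37, 36, 73, 100, 100, 101, 101, 101, 102, 101, 100, 102, 100, 101, 101, 101, 103, 103, 105, 104, 108, 107, 103]
```

```bash
python3 -c "
from station import robot
print(robot.close_job())"
```

```text
the job is handed in; nothing more can be done
None
```

The joint is shut: the work went solid on click 7, I gave it click 8 (about 19 N of pad pressure by the torque), let go on the pawl, threw the pawl out and wound the knob back to its home stop; handed in at 23 s of the 70 s, arm clear.

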